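Pack the case with the stone pack and the loaded burr tin, and shut it

ROBOT

A 6-joint arm with a two-finger parallel gripper is mounted at the origin on the work surface. World frame = base frame: x ahead of the robot, y to its left, z up, the work surface at z = 0. Lengths are in mm, angles in rad, forces in N, time in s.
With the tool pointing down it reaches from about 300 to 775 mm from the base axis. Payload 14.6 kg.
Tool frame: the origin (TCP) lies midway between the tips of the shut fingers; the grasp point (between the pads) lies behind it (manip.grip_depth is the z of the grasp point in the tool frame, in mm); z points along the fingers, y is the line along which they close (so a half turn about z gives the same grasp; the last joint's range is limited). The gripper opens to 94 mm and grips with 3 to 60 N. Pads are 16 mm wide; open, the fingers measure 119 mm over their backs; the gripper's body (75 mm by 177 mm) begins 78 mm behind the grasp point.
Start: joints at [1.181, 0.3, 1.521, -0, 1.321, -0.067], TCP at [174.47, 521.584, 205.446] pointing down, gripper open.
Joint ranges: [-3.03, 3.03], [-0.79, 2.21], [0.23, 2.52], [-1.04, 4.18], [0, 3.07], [-2.55, 2.55]. Speed limits (rad/s): [2.22, 2.22, 2.57, 3.14, 3.14, 3.14].

INTERFACE

Orientations are given as [roll, pitch, yaw] about the fixed x, y, z axes, in that order (R = Rz(yaw) Ry(pitch) Rx(roll)).
In Python, from cell import manip gives the robot as it stands.
- The arm moves only by the shell command python3 nudge.py 'ROWS' [OPENING] [FORCE]. ROWS is a JSON object whose key "motion" holds a list of rows, 1 to 5 of them, each of 6 numbers: dx, dy, dz in parts of the range, where 1.0 means 400 mm, then a rotation vector rx, ry, rz in fractions of the full range, 1 being pi/2 rad; each row is the pose to reach, as a shift and turn from the pose commanded when the command began, along the tool's axes at that moment; what a row does not reach only later rows make up. A row lasts 1/10 s, in which the tool goes at most 50 mm and 0.15 rad, less where a joint would pass 70% of its speed; a pose out of reach is approached as far as the arm can. OPENING is the finger opening in mm, set as the command begins (- or left out keeps the last). The fingers move at their own pace and stop on an object; FORCE is the grip in N (left out, the last holds). Time passes only in rows, so rows that do not move let the fingers close. It prints the time, the measured TCP pose, the force, the opening and the grip force at its end. A shift or turn number past 1, either way, is cut back to 1. Input that does not fit is refused with a message, and nothing moves.
- manip.read_state(): the state, without advancing time (a new reading comes with each control period).
- manip.camera(name): name is "side" or "top" or "wrist"; returns (picture, depth): 400x640x3 uint8, red, green, blue; 400x640 float32, mm along the optical axis (not along the pixel's ray), 0 where there is no reading.
- manip.camera_info(name): a dict with "K" (3x3 intrinsics, pixels), "rvec" (rotation vector, rad) and "tvec" (3), from world to camera coordinates, as OpenCV has them; the wrist camera has in their place "mount" (4x4, takes a point from camera to tool coordinates, whose origin is the TCP and whose axes are the flange's). Camera axes: x right, y down, z forward; pixel columns grow to the right and rows downward; lengths in mm; the calibration is good to about 2 mm. A picture is of the moment at which its call begins: read the wrist's pose just before it. camera_info takes no time and is no camera call.
- manip.sign_off(): hands the job in; it is judged then, once.
The state is a dict: "clock": time; "joints": joint angles; "qd": joint speeds; "effort": joint torques, N m; "eef_pos": TCP position; "eef_rot": TCP orientation; "wrist_force": force on the tool from outside, world axes, zero at the start; "moment": the same for the moment, N m; "finger_gap": finger opening in mm; "finger_force": force on a finger pad.
Only numpy, scipy, OpenCV 4.12 (cv2) and the standard library are available. Lean on these libraries where they do the work, as an engineer would, in place of code of your own. Each camera call takes 0.05 s, during which the arm holds its last target. There are 200 camera calls.

TASK

Get the plywood case ready to go: the tall grey pack stands on end in it and sticks out over the rim, so topple it and leave it lying flat in the case. Of the three look-alike metal tins on the bench one is loaded and clearly heavier: lift them to find it, stand that one upright on the floor of the case beside the pack, and leave the two light ones standing on the bench. Then shut the lid fully, and leave everything else on the bench where it is.

Things in the scene. Friction and masses are not known exactly. Their poses are not given: they have to be found in the camera images.
- case: open plywood case fixed to the bench, outside 172 (its x) x 224 (its y) x 92 mm high; walls and floor 6 mm thick, so inside 160 x 212 x 86 mm deep. Origin at the centre of its underside. The lid's hinge runs along its +x rim, its long way is its y
- lid (a joint): angle of the case's lid in rad: 0 shut flat on the rim, about 1.57 upright, at most 1.9 (leaning back, off the case). It starts at 1.6 to 1.85. The hinge is stiff: the lid stays where it is left and takes 1 to 2 N at its free edge to move, more with its own weight against you. The lid is a board 172 x 224 x 8 mm
- lid_hinge (a point): middle of the hinge line, at case x = +86, y = 0, z = 92.5 mm, level with the underside of the shut lid. Its axes turn with the lid: z is the lid's outer normal, the board runs to -172 mm along x
- lid_handle (a point): end of the lid's knob, 35 mm out from the middle of the board's outer face, 30 mm from its free edge; the knob is about 30 mm across
- pack: closed grey plastic pack, rigid, 84 (x) x 76 (y) x 112 mm (z, the long way), 0.25 to 0.5 kg. Origin at the centre of the end it stands on. At the start it stands on end on the case floor at case y about +52 to +60 mm, x about 0, turned by less than 0.1 rad from the case's axes: its top is 118 mm above the bench, 26 mm above the rim. There is room for it to fall over only towards the case's -y end
- pack_center (a point): centre of the pack's volume, 56 mm along z from its origin. With the pack flat in the case it lies 44 mm above the bench (48 mm on its other side)
- tin_a: closed square metal tin 56 x 56 x 58 mm, upright on the bench. Origin at the centre of its underside, sides along its x and y. One of the three tins holds about 0.42 kg in all (0.33 to 0.5), the other two under 0.1 kg; which one is loaded changes and cannot be seen. The contents shift a few mm inside
- tin_b: closed square metal tin 56 x 56 x 58 mm, upright on the bench. Origin at the centre of its underside, sides along its x and y. One of the three tins holds about 0.42 kg in all (0.33 to 0.5), the other two under 0.1 kg; which one is loaded changes and cannot be seen. The contents shift a few mm inside
- tin_c: closed square metal tin 56 x 56 x 58 mm, upright on the bench. Origin at the centre of its underside, sides along its x and y. One of the three tins holds about 0.42 kg in all (0.33 to 0.5), the other two under 0.1 kg; which one is loaded changes and cannot be seen. The contents shift a few mm inside
- burr_stand: not part of the job: steel block 70 x 100 x 22 mm with upright burrs, 58 mm high overall, beyond the tins
- gauge_block: not part of the job: small steel block 30 x 42 x 16 mm lying among the tins
- file: not part of the job: hand file lying flat, about 230 mm long, 18 mm high, wooden handle
- caliper: not part of the job: caliper lying flat, 200 x 50 mm, 11 mm high, close to the robot
- mould_plate: not part of the job: steel plate 80 x 110 x 18 mm beyond the case
- stone_pot: not part of the job: round steel pot 72 mm across, 85 mm high, with sticks to 150 mm, on the far right
- brush: not part of the job: brush lying on the left

How it is judged (in metres and radians):
At the end, for the whole second after the job is handed in: Lid shut within 0.03 rad; pack flat in the case (long axis level within 0.12 rad, centre under 55 mm up); the loaded tin alone stands upright (0.12 rad) within 8 mm of the case floor, pressing on it with over 2.2 N; the other two stand upright on the bench, off the case (value of joint lid below 0.03 rad and x of pack_center in the frame of case between -0.06 and 0.06 m and y of pack_center in the frame of case between -0.09 and 0.09 m and z of pack_center in the frame of case below 0.055 m and angle between pack's own z axis and vertical between 1.45 and 1.69 rad and ((x of tin_a in the frame of case between -0.06 and 0.06 m and y of tin_a in the frame of case between -0.09 and 0.09 m and z of tin_a in the frame of case below 0.014 m and angle between each of tin_a, tin_b, tin_c's own z axis and vertical below 0.12 rad and contact force between tin_a and case above 2.2 N and height (world z) of each of tin_b, tin_c below 0.006 m and contact force between each of tin_b, tin_c and case below 0.1 N) or (x of tin_b in the frame of case between -0.06 and 0.06 m and y of tin_b in the frame of case between -0.09 and 0.09 m and z of tin_b in the frame of case below 0.014 m and angle between each of tin_b, tin_a, tin_c's own z axis and vertical below 0.12 rad and contact force between tin_b and case above 2.2 N and height (world z) of each of tin_a, tin_c below 0.006 m and contact force between each of tin_a, tin_c and case below 0.1 N) or (x of tin_c in the frame of case between -0.06 and 0.06 m and y of tin_c in the frame of case between -0.09 and 0.09 m and z of tin_c in the frame of case below 0.014 m and angle between each of tin_c, tin_a, tin_b's own z axis and vertical below 0.12 rad and contact force between tin_c and case above 2.2 N and height (world z) of each of tin_a, tin_b below 0.006 m and contact force between each of tin_a, tin_b and case below 0.1 N))); the robot touches nothing.
It fails at once if a bystander was moved by more than 30 mm (distance of any of burr_stand, gauge_block, file, caliper, mould_plate, stone_pot, brush from where it was at the start of the episode above 0.03 m).
It also fails if it takes over 72 s, if anything falls off the work surface, if the arm or the gripper's body presses on something with over 40 N, if the wrist force passes 120 N, or if a joint passes its speed limit or range.

## Working session

There is one attempt and no reset: what is moved stays moved. The work goes in short steps, Python scripts to look and compute and a shell command to move; the robot and the scene stay as the last step left them, time stands still between calls to the robot, and variables do not carry over. Pictures are saved under pics/ and viewed, at most 10 in all, crops included, and the job is handed in when it is done.

```bash
ls; mkdir -p pics
python3 - <<'E'
from cell import manip
import cv2
for n in("top","side"):
    p,d=manip.camera(n); cv2.imwrite(f"pics/{n}0.png",p[:,:,::-1]); 
    import numpy as np; np.save(f"pics/{n}0.npy",d)
    print(n,manip.camera_info(n))
print(manip.camera_info("wrist"),manip.grip_depth); print(manip.read_state())
E
```

```text
cell.py
nudge.py
pics
top {'K': array([[485.39217021,   0.        , 325.42825345],
       [  0.        , 485.39217021, 192.53903534],
       [  0.        ,   0.        ,   1.        ]]), 'rvec': array([ 2.16283564, -2.13930924,  0.10287392]), 'tvec': array([  17.74239278,  600.39887912, 1500.14621309])}
side {'K': array([[364.46872318,   0.        , 312.51678123],
       [  0.        , 364.46872318, 199.74471998],
       [  0.        ,   0.        ,   1.        ]]), 'rvec': array([ 2.37274667, -0.66437247,  0.25741414]), 'tvec': array([-505.55196646,  302.32427014,  972.99941792])}
{'K': array([[349.68725964,   0.        , 314.94110022],
       [  0.        , 349.68725964, 199.36609946],
       [  0.        ,   0.        ,   1.        ]]), 'mount': array([[-6.89110077e-04, -9.64891460e-01, -2.62648044e-01,
         7.54439429e+01],
       [ 9.99999445e-01, -4.55444977e-04, -9.50529544e-04,
        -2.82297118e-01],
       [ 7.97536107e-04, -2.62648553e-01,  9.64891238e-01,
        -1.79078868e+02],
       [ 0.00000000e+00,  0.00000000e+00,  0.00000000e+00,
         1.00000000e+00]])} -18.8
{'clock': 0.1, 'joints': array([ 1.18137779e+00,  3.00432808e-01,  1.52152184e+00,  1.03262277e-05,
        1.32070911e+00, -6.66004962e-02]), 'qd': array([ 0.00033069, -0.00189969, -0.0004612 , -0.00083491, -0.00220447,
        0.00014929]), 'effort': array([ 3.19878920e-03, -5.32638645e+01, -3.53284800e+01,  7.10254116e-02,
        2.33854365e-02,  4.10021457e-06]), 'eef_pos': array([174.39134146, 521.3672509 , 204.93239731]), 'eef_rot': array([-3.14052459e+00, -8.12634521e-05,  2.81877201e+00]), 'wrist_force': array([-0.79308206,  0.17982603,  0.07433161]), 'moment': array([ 0.00892877, -0.00220306, -0.01685086]), 'finger_force': 0.0, 'finger_gap': 93.90006578293202}
```

View pics/top0.png

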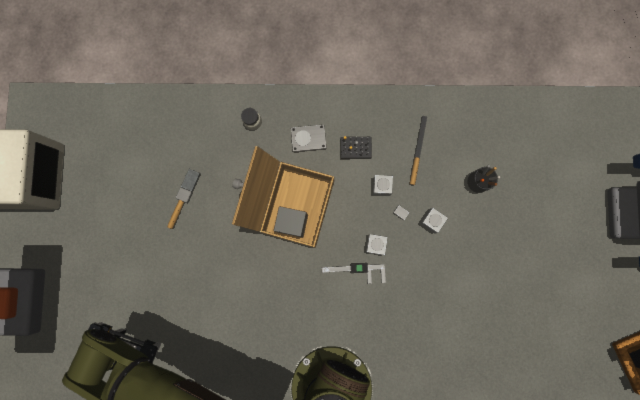

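View pics/side0.png

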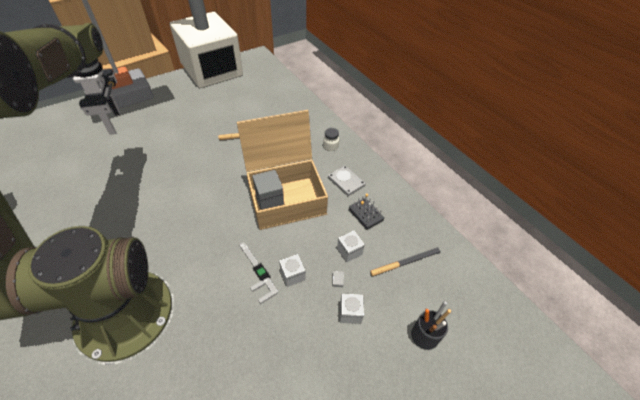

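The top view shows the case with its lid leaning left (hinge near (262,195)) and the pack at (290,222). The tins are at (383,185), (376,244) and (434,220), and the gauge block is at (401,213). The side view agrees, with tins at (350,245), (292,269) and (352,308).

```bash
cat > h.py <<'E'
import numpy as np, cv2
from scipy.spatial.transform import Rotation as R
from cell import manip
def ext(n,st=None):
    i=manip.camera_info(n)
    if n=="wrist":
        T=np.eye(4);T[:3,:3]=R.from_euler("xyz",st["eef_rot"]).as_matrix();T[:3,3]=st["eef_pos"]
        return i["K"],T@i["mount"]
    T=np.eye(4);T[:3,:3]=cv2.Rodrigues(i["rvec"])[0];T[:3,3]=i["tvec"]
    return i["K"],np.linalg.inv(T)
def cloud(d,K,T):
    v,u=np.mgrid[:d.shape[0],:d.shape[1]]
    p=np.stack([(u-K[0,2])/K[0,0]*d,(v-K[1,2])/K[1,1]*d,d],-1)
    w=p@T[:3,:3].T+T[:3,3]; w[d==0]=np.nan; return w
def shot(n,f=None):
    st=manip.read_state(); p,d=manip.camera(n); K,T=ext(n,st)
    if f: cv2.imwrite(f"pics/{f}.png",p[:,:,::-1])
    return p,cloud(d,K,T)
def tool(target,yaw=None):
    "shift in tool axes from the measured pose to world target (mm); yaw turn too"
    st=manip.read_state(); M=R.from_euler("xyz",st["eef_rot"])
    return np.round(M.inv().apply(np.array(target)-st["eef_pos"]),1), np.round(st["eef_rot"],3)
E
python3 - <<'E'
from h import *
for n,pts in(("top",[(383,185),(376,244),(434,220)]),("side",[(350,243),(292,266),(352,305)])):
    K,T=ext(n); w=cloud(np.load(f"pics/{n}0.npy"),K,T)
    print(n,"bench z",np.nanmedian(w[100:130,460:520,2]) if n=="top" else w[200,400])
    z=w[...,2]
    for u,v in pts:
        m=np.zeros(z.shape,bool); m[v-16:v+17,u-16:u+17]=1
        m&=(abs(z-w[v,u,2])<6)
        q=w[m]; r=cv2.minAreaRect(q[:,:2].astype(np.float32))
        print(u,v,m.sum(),"z",np.round(np.median(q[:,2]),1),np.round(r[0],1),np.round(r[1],1),round(r[2],1))
    if n=="top":
        for lo,hi,name in((84,100,"rim"),(110,126,"pack")):
            m=np.zeros(z.shape,bool); m[140:255,225:340]=1; m&=(z>lo)&(z<hi)
            q=w[m]; r=cv2.minAreaRect(q[:,:2].astype(np.float32)); print(name,m.sum(),r, np.median(q[:,2]))
        m=np.zeros(z.shape,bool); m[140:255,225:340]=1; m&=(z>140); q=w[m]
        c=q.mean(0); u,s,vt=np.linalg.svd(q-c); print("lid",c,vt[2],q.max(0),q.min(0))
E
```

```text
top bench z -0.6895078081720385
383 185 298 z 58.1 [ 627.2 -155.4] [56.7 56.5] 86.5
376 244 312 z 57.7 [ 439.8 -136.1] [55.9 55.9] 81.5
434 220 296 z 57.4 [ 516.6 -315. ] [56.  56.8] 55.4
rim 604 ((560.3327026367188, 111.94135284423828), (177.0525360107422, 224.71290588378906), 74.88902282714844) 91.36148044683546
pack 877 ((570.99365234375, 141.55227661132812), (136.33619689941406, 221.4382781982422), 78.39389038085938) 117.76999235471749
lid [589.62681327 225.97284196 208.35059384] [ 0.24543753  0.91669283 -0.31533265] [701.20005444 281.16354209 265.76119143] [477.8593157  178.31802053 140.00252744]
side bench z [891.72096508 -79.82385574   2.79835407]
350 243 333 z 57.6 [ 628.7 -154.3] [57.6 56.9] 89.2
292 266 373 z 57.8 [ 442.  -135.3] [57.4 56.1] 81.4
352 305 447 z 57.4 [ 520.2 -314.1] [58.  54.3] 55.8
```

Run:
```python
from h import *
K,T=ext("top"); w=cloud(np.load("pics/top0.npy"),K,T); z=w[...,2]
roi=np.zeros(z.shape,bool); roi[140:255,225:340]=1
ang=np.radians(74.889)
ex=np.array([np.cos(ang),np.sin(ang)]);ey=np.array([-ex[1],ex[0]]); c=np.array([560.3,111.9])
q=w[roi&(z>86)&(z<97)][:,:2]-c; X=q@ex;Y=q@ey
k=X<60
print("rim X min",X[k].min(),"Y",Y[k].min(),Y[k].max(), np.percentile(X,[1,99]))
# side edge lines for angle
for s in(-1,1):
    e=k&(abs(Y*s-109)<6); print("end",s,np.median(Y[e]),np.polyfit(X[e],Y[e],1))
e=(X<-78)&(abs(Y)<95); print("front",np.median(X[e]),np.polyfit(Y[e],X[e],1))
q=w[roi&(z>112)&(z<124)][:,:2]; loc=np.c_[(q-c)@ex,(q-c)@ey]; q=q[loc[:,0]<60]
r=cv2.minAreaRect(q.astype(np.float32)); print("pack",r,((np.array(r[0])-c)@ex,(np.array(r[0])-c)@ey))
lid=w[roi&(z>130)&(z<240)]; l=np.c_[(lid[:,:2]-c)@ex,lid[:,2]]; l=l[l[:,0]<175]
print("lid",np.polyfit(l[:,1],l[:,0],1))
```

```text
rim X min -88.477849718964 Y -111.71229476090853 112.27961409453891 [-88.32886608  86.19340682]
end -1 -108.11313309876743 [ 8.51447522e-04 -1.08119568e+02]
end 1 109.01305973743985 [4.60625605e-03 1.09186157e+02]
front -85.65525780114632 [-3.47950740e-03 -8.55371328e+01]
pack ((504.4661865234375, 128.225830078125), (83.39124298095703, 75.98926544189453), 78.8436050415039) (np.float64(1.2060162281999887), np.float64(58.15920374225129))
lid [ 0.36041685 44.34001583]
```

The rows are not in the units I measure in: shifts go in shares of 400 mm and turns go in shares of pi/2 rad. I convert before sending: -185 mm is -0.4625, -136 mm is -0.34, 0.75 rad is 0.4775.

```bash
python3 nudge.py '{"motion":[[-0.0925, -0.0675, 0, 0, 0, 0.0955], [-0.185, -0.135, 0, 0, 0, 0.191], [-0.2775, -0.205, 0, 0, 0, 0.2865], [-0.37, -0.2725, 0, 0, 0, 0.382], [-0.4625, -0.34, 0, 0, 0, 0.4775]]}' 0 20
python3 -c "
from h import *
print(tool([439.8,145.7,160]))"
```

```text
clock: 0.6
eef_pos: [307.3, 332.2, 205.3]
eef_rot: [-3.141, 0.0, 2.063]
wrist_force: [0.7, 0.2, -0.2]
finger_gap: 57.6
finger_force: 0.0
(array([-227. ,   28.6,   45.3]), array([-3.141,  0.   ,  2.063]))
```

Scaled: -227 mm is -0.5675, 28.6 mm is 0.0715, 0.75 rad is 0.4775.

```bash
python3 nudge.py '{"motion":[[-0.1125, 0.015, 0, 0, 0, 0.0955], [-0.2275, 0.03, 0, 0, 0, 0.191], [-0.34, 0.0425, 0, 0, 0, 0.2865], [-0.455, 0.0575, 0.05, 0, 0, 0.382], [-0.5675, 0.0715, 0.1125, 0, 0, 0.4775]]}' 0 20
python3 nudge.py '{"motion":[[-0.5675, 0.0715, 0.1125, 0, 0, 0.4819]]}' >/dev/null; python3 nudge.py '{"motion":[[0, 0, 0, 0, 0, 0], [0, 0, 0, 0, 0, 0]]}'
python3 -c "
from h import *
print(tool([439.8,145.7,107]))
shot('wrist','w1')"
```

```text
clock: 1.1
eef_pos: [440.4, 148.1, 161.7]
eef_rot: [3.14, -0.001, 1.312]
wrist_force: [0.6, 0.6, -0.1]
finger_gap: 17.4
finger_force: 0.0
clock: 1.4
eef_pos: [432.9, 100.5, 151.8]
eef_rot: [-3.141, 0.0, 1.168]
wrist_force: [0.3, 0.9, 0.3]
finger_gap: 0.4
finger_force: 0.0
(array([ 44.3, -11.4,  44.8]), array([-3.141,  0.   ,  1.168]))
```

Scaled: 45 mm is 0.1125, 44 mm is 0.11, -0.139 rad is -0.0885.

```bash
python3 nudge.py '{"motion":[[0.11, -0.0275, 0, 0, 0, -0.0885], [0.11, -0.0275, 0, 0, 0, -0.0885], [0.11, -0.0275, 0.0625, 0, 0, -0.0885], [0.11, -0.0275, 0.1125, 0, 0, -0.0885], [0.11, -0.0275, 0.1125, 0, 0, -0.0885]]}'
python3 -c "
from h import *
print(tool([559.5+3.7*.2607-.9654*45,109.5+3.7*.9654+.2607*45,120]))"
```

```text
clock: 1.95
eef_pos: [438.7, 146.7, 105.2]
eef_rot: [-3.139, 0.002, 1.31]
wrist_force: [-0.3, -0.3, 0.2]
finger_gap: 0.7
finger_force: 0.0
(array([ -1. ,  81.2, -15. ]), array([-3.139e+00,  2.000e-03,  1.310e+00]))
```

Scaled: 30 mm is 0.075, 24 mm is 0.06.

```bash
python3 nudge.py '{"motion":[[-0.0025, 0.02, 0, 0, 0, 0], [-0.0025, 0.035, 0, 0, 0, 0], [-0.0025, 0.0475, 0, 0, 0, 0], [-0.0025, 0.06, 0, 0, 0, 0], [-0.0025, 0.075, 0, 0, 0, 0]]}'; python3 nudge.py '{"motion":[[0, 0.0125, 0, 0, 0, 0], [0, 0.025, -0.005, 0, 0, 0], [0, 0.0375, -0.0125, 0, 0, 0], [0, 0.0375, -0.0125, 0, 0, 0]]}'
python3 - <<'E'
from h import *
shot('side','s1'); p,w=shot('top','t1')
im=cv2.imread('pics/s1.png')[110:235,225:345]
cv2.imwrite('pics/s1c.png',cv2.resize(im,None,fx=5,fy=4.8))
E
```

```text
clock: 2.45
eef_pos: [469.2, 137.1, 107.3]
eef_rot: [3.141, -0.0, 1.308]
wrist_force: [-2.5, 0.3, 2.6]
finger_gap: 0.4
finger_force: 1.6
clock: 2.85
eef_pos: [484.0, 133.0, 112.2]
eef_rot: [3.141, -0.0, 1.307]
wrist_force: [-0.4, 0.7, 0.2]
finger_gap: 0.3
finger_force: 0.5
```

View pics/s1c.png

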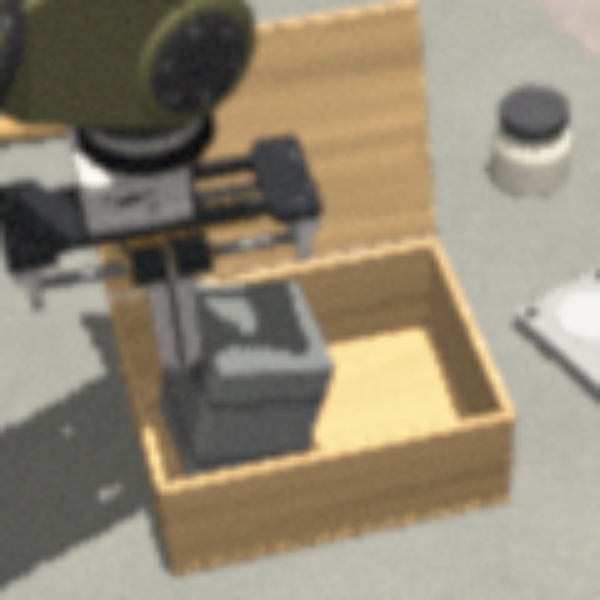

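The fingers at crop (180,320) touch the pack's near top edge, but the tilt isn't clear from this picture. I'll check it with the cloud.

```bash
cat >> h.py <<'E'
C=np.array([559.5,109.5]);ex=np.array([.2607,.9654]);ey=np.array([-.9654,.2607])
def case(w): return np.stack([(w[...,:2]-C)@ex,(w[...,:2]-C)@ey,w[...,2]],-1)
def prof(w,xlo=-25,xhi=10,y0=105,y1=-105,st=7):
    q=case(w).reshape(-1,3); q=q[(q[:,0]>xlo)&(q[:,0]<xhi)]
    for y in range(y0,y1,-st):
        k=q[abs(q[:,1]-y)<st/2,2]; print(y,len(k),np.round(np.nanpercentile(k,[5,50,95])) if len(k) else '',end=' | ')
    print()
E
python3 - <<'E'
from h import *
_,w=shot('side'); prof(w,-35,-10); prof(w,20,40)
E
```

```text
105 76 [ 95. 274. 318.] | 98 86 [221. 263. 322.] | 91 91 [127. 261. 325.] | 84 111 [ 44. 255. 327.] | 77 102 [ 64. 252. 413.] | 70 117 [ 87. 250. 418.] | 63 116 [ 93. 242. 417.] | 56 76 [ 78. 234. 417.] | 49 74 [ 62. 222. 415.] | 42 59 [ 44. 130. 416.] | 35 70 [ 52. 125. 384.] | 28 79 [ 49. 123. 402.] | 21 80 [ 49. 123. 391.] | 14 71 [ 42. 119. 252.] | 7 84 [ 54. 119. 253.] | 0 60 [ 79. 211. 253.] | -7 39 [ 99. 117. 253.] | -14 1 [114. 114. 114.] | -21 0  | -28 0  | -35 1 [10. 10. 10.] | -42 0  | -49 0  | -56 0  | -63 0  | -70 0  | -77 0  | -84 1 [7. 7. 7.] | -91 0  | -98 0  | 
105 34 [ 89. 417. 430.] | 98 29 [  6. 418. 425.] | 91 29 [  6.  47. 421.] | 84 22 [ 53.  69. 418.] | 77 12 [ 73. 416. 417.] | 70 5 [412. 414. 416.] | 63 6 [131. 270. 411.] | 56 12 [131. 133. 251.] | 49 24 [128. 224. 250.] | 42 20 [127. 224. 253.] | 35 19 [124. 224. 252.] | 28 24 [123. 224. 252.] | 21 21 [120. 222. 253.] | 14 19 [118. 223. 253.] | 7 19 [117. 251. 253.] | 0 16 [115. 184. 253.] | -7 14 [115. 250. 253.] | -14 3 [ 5.  6. 10.] | -21 9 [3. 4. 7.] | -28 11 [3. 6. 7.] | -35 7 [3. 5. 6.] | -42 10 [3. 5. 9.] | -49 8 [4. 6. 9.] | -56 9 [4. 6. 9.] | -63 9 [3. 5. 7.] | -70 11 [2. 6. 9.] | -77 8 [5. 7. 8.] | -84 11 [3. 4. 8.] | -91 8 [4. 6. 9.] | -98 7 [5. 6. 7.] |
```

Scaled: 34 mm is 0.085, 28 mm is 0.07.

```bash
python3 nudge.py '{"motion":[[0, 0.02, -0.005, 0, 0, 0], [0, 0.04, -0.01, 0, 0, 0], [0, 0.055, -0.015, 0, 0, 0], [0, 0.07, -0.02, 0, 0, 0], [0, 0.085, -0.025, 0, 0, 0]]}'; python3 nudge.py '{"motion":[[0, 0.01, 0, 0, 0, 0], [0, 0.01, 0, 0, 0, 0], [0, -0.065, -0.1, 0, 0, 0], [0, -0.14, -0.2, 0, 0, 0], [0, -0.19, -0.275, 0, 0, 0]]}'
python3 - <<'E'
from h import *
_,w=shot('side','s2');prof(w,20,40,y0=35,st=10);
_,w=shot('top','t2'); prof(w,-30,30,y0=60,st=10)
E
```

```text
clock: 3.5
eef_pos: [516.6, 124.2, 121.9]
eef_rot: [-3.142, 0.0, 1.308]
wrist_force: [-0.3, 0.5, 0.1]
finger_gap: 0.4
finger_force: 0.0
clock: 4.0
eef_pos: [441.3, 144.5, 233.8]
eef_rot: [3.141, -0.0, 1.308]
wrist_force: [0.5, 0.2, -0.3]
finger_gap: 0.4
finger_force: 0.0
35 29 [  4.  80. 375.] | 25 15 [82. 84. 87.] | 15 14 [86. 88. 92.] | 5 16 [87. 92. 95.] | -5 14 [93. 95. 98.] | -15 15 [ 95.  97. 101.] | -25 16 [ 99. 101. 105.] | -35 16 [103. 105. 107.] | -45 18 [106. 109. 112.] | -55 15 [109. 112. 114.] | -65 2 [111. 113. 115.] | -75 3 [82. 82. 84.] | -85 0  | -95 3 [6. 7. 8.] | 
60 131 [  3. 378. 381.] | 50 138 [  2. 377. 382.] | 40 116 [  4. 378. 382.] | 30 30 [ 1.  6. 12.] | 20 65 [ 3. 30. 85.] | 10 63 [77. 83. 87.] | 0 64 [76. 83. 88.] | -10 63 [79. 84. 90.] | -20 61 [77. 83. 88.] | -30 64 [77. 83. 88.] | -40 62 [78. 82. 87.] | -50 62 [78. 82. 87.] | -60 68 [75. 83. 88.] | -70 65 [49. 83. 86.] | -80 68 [51. 82. 86.] | -90 61 [ 7. 81. 88.] | -100 16 [ 1. 11. 87.] |
```

The pack lies flat: its top is at about 83 mm, over case y from -95 to +17. Next are the tins.

```bash
python3 -c "
from h import *
print(tool([441,-135.7,110]))"
```

```text
(array([-272. ,   70.6,  125.5]), array([ 3.136e+00, -3.000e-03,  1.309e+00]))
```

Scaled: -230 mm is -0.575, -184 mm is -0.46, -0.114 rad is -0.0726.

```bash
python3 nudge.py '{"motion":[[-0.115, 0.03, 0.025, 0, 0, -0.0191], [-0.23, 0.06, 0.0625, 0, 0, -0.0382], [-0.345, 0.09, 0.1, 0, 0, -0.0573], [-0.46, 0.12, 0.1375, 0, 0, -0.0726], [-0.575, 0.15, 0.1875, 0, 0, -0.0726]]}' 78 25
python3 nudge.py '{"motion":[[-0.075, 0.0125, 0.05, 0, 0, 0], [-0.075, 0.0125, 0.075, 0, 0, 0]]}'
python3 -c "
from h import *
print(tool([441,-135.7,110]))
_,w=shot('wrist','w2')
z=w[...,2]; m=(abs(z-58)<5)&(abs(w[...,0]-441)<45)&(abs(w[...,1]+136)<45); q=w[m]; print(m.sum(),np.median(q[:,2]),cv2.minAreaRect(q[:,:2].astype(np.float32)))
"
```

```text
clock: 4.6
eef_pos: [440.5, -94.2, 156.6]
eef_rot: [3.141, 0.0, 1.423]
wrist_force: [1.5, -0.3, -0.2]
finger_gap: 36.8
finger_force: 0.0
clock: 4.8
eef_pos: [440.3, -125.3, 125.1]
eef_rot: [-3.139, -0.0, 1.418]
wrist_force: [-0.0, 0.4, -0.3]
finger_gap: 53.1
finger_force: 0.0
(array([-10.2,   2.3,  15.1]), array([-3.139, -0.   ,  1.418]))
5405 58.19048182921111 ((440.80316162109375, -135.889404296875), (56.58020782470703, 56.03471374511719), 81.56614685058594)
```

Scaled: 101 mm is 0.2525, 80 mm is 0.2.

```bash
python3 nudge.py '{"motion":[[-0.0258, 0.005, 0, 0, 0, 0], [-0.0258, 0.005, 0, 0, 0, 0], [-0.0258, 0.005, 0.1, 0, 0, 0], [-0.0258, 0.005, 0.2, 0, 0, 0], [-0.0258, 0.005, 0.2525, 0, 0, 0]]}' 78 25
python3 nudge.py '{"motion":[[0, 0, 0, 0, 0, 0]]}'
python3 nudge.py '{"motion":[[0, 0, 0, 0, 0, 0], [0, 0, 0, 0, 0, 0], [0, 0, 0, 0, 0, 0], [0, 0, 0, 0, 0, 0], [0, 0, 0, 0, 0, 0]]}' 40 20
python3 nudge.py '{"motion":[[0, 0, -0.02, 0, 0, 0], [0, 0, -0.05, 0, 0, 0], [0, 0, -0.05, 0, 0, 0], [0, 0, -0.05, 0, 0, 0], [0, 0, -0.05, 0, 0, 0]]}'
```

```text
clock: 5.35
eef_pos: [441.3, -132.0, 24.7]
eef_rot: [-3.14, -0.0, 1.423]
wrist_force: [1.5, -0.2, -0.2]
finger_gap: 78.1
finger_force: 0.0
clock: 5.45
eef_pos: [440.9, -131.9, 24.9]
eef_rot: [-3.138, -0.001, 1.423]
wrist_force: [0.2, 0.2, 1.5]
finger_gap: 78.2
finger_force: 0.0
clock: 5.95
eef_pos: [442.4, -133.1, 27.8]
eef_rot: [3.14, 0.0, 1.422]
wrist_force: [-1.0, 1.5, 9.0]
finger_gap: 55.9
finger_force: 20.0
clock: 6.45
eef_pos: [441.7, -132.9, 46.4]
eef_rot: [-3.141, 0.0, 1.422]
wrist_force: [0.7, 0.2, -0.6]
finger_gap: 55.8
finger_force: 20.0
```

Scaled: 18 mm is 0.045, 14 mm is 0.035.

```bash
python3 nudge.py '{"motion":[[0, 0, 0.02, 0, 0, 0], [0, 0, 0.035, 0, 0, 0], [0, 0, 0.045, 0, 0, 0], [0, 0, 0.045, 0, 0, 0]]}'
python3 nudge.py '{"motion":[[0, 0, 0, 0, 0, 0], [0, 0, 0, 0, 0, 0], [0, 0, 0, 0, 0, 0], [0, 0, 0, 0, 0, 0]]}' 78
python3 nudge.py '{"motion":[[0, 0, -0.05, 0, 0, 0], [0, 0, -0.15, 0, 0, 0], [0, 0, -0.25, 0, 0, 0]]}'
python3 -c "
from h import *
print(tool([628,-154.8,110]))
_,w=shot('wrist','w2')
z=w[...,2]; m=(abs(z-58)<5)&(abs(w[...,0]-441)<45)&(abs(w[...,1]+136)<45); q=w[m]; print(m.sum(),np.median(q[:,2]),cv2.minAreaRect(q[:,:2].astype(np.float32)))
"
```

```text
clock: 6.85
eef_pos: [441.4, -132.8, 27.8]
eef_rot: [-3.14, -0.0, 1.422]
wrist_force: [0.7, -0.0, -0.7]
finger_gap: 55.7
finger_force: 20.0
clock: 7.25
eef_pos: [441.8, -133.0, 28.6]
eef_rot: [3.141, 0.0, 1.422]
wrist_force: [0.6, -0.5, 0.3]
finger_gap: 77.8
finger_force: 0.0
clock: 7.55
eef_pos: [441.3, -132.8, 129.5]
eef_rot: [-3.14, -0.0, 1.422]
wrist_force: [0.3, -0.0, 0.6]
finger_gap: 78.0
finger_force: 0.0
(array([  5.9, 187.9,  19.3]), array([-3.14 , -0.   ,  1.422]))
5326 58.11253467245477 ((441.41448974609375, -135.990234375), (56.89121627807617, 56.14957809448242), 81.4186782836914)
```

Scaled: 187 mm is 0.4675, 175 mm is 0.4375, -0.114 rad is -0.0726.

```bash
python3 nudge.py '{"motion":[[0.0025, 0.1125, 0, 0, 0, -0.0191], [0.005, 0.225, 0, 0, 0, -0.0382], [0.01, 0.3375, 0.0125, 0, 0, -0.0573], [0.015, 0.4375, 0.025, 0, 0, -0.0726], [0.015, 0.4675, 0.025, 0, 0, -0.0726]]}' 78
python3 nudge.py '{"motion":[[0, 0, 0, 0, 0, 0]]}'
python3 -c "
from h import *
_,w=shot('wrist','w3')
z=w[...,2]; m=(abs(z-58)<5)&(abs(w[...,0]-628)<45)&(abs(w[...,1]+155)<45); q=w[m]; r=cv2.minAreaRect(q[:,:2].astype(np.float32)); print(m.sum(),np.median(q[:,2]),r)
print(tool([*r[0],22]))
"
```

```text
clock: 8.1
eef_pos: [629.7, -154.6, 116.6]
eef_rot: [-3.141, -0.0, 1.537]
wrist_force: [-0.5, -1.0, 0.0]
finger_gap: 78.0
finger_force: 0.0
clock: 8.2
eef_pos: [628.3, -154.7, 117.2]
eef_rot: [-3.141, -0.0, 1.536]
wrist_force: [-1.2, 0.4, 0.1]
finger_gap: 78.2
finger_force: 0.0
5894 58.14135911546096 ((628.115234375, -155.2897491455078), (56.637142181396484, 56.118526458740234), 87.31595611572266)
(array([-0.6,  0.8, 95.7]), array([-3.141, -0.   ,  1.536]))
```

Scaled: 95 mm is 0.2375, 70 mm is 0.175, 0.012 rad is 0.0076.

```bash
python3 nudge.py '{"motion":[[-0.0015, 0, 0.0875, 0, 0, 0.0076], [-0.0015, 0, 0.175, 0, 0, 0.0076], [-0.0015, 0, 0.2375, 0, 0, 0.0076], [-0.0015, 0, 0.2375, 0, 0, 0.0076]]}'
python3 nudge.py '{"motion":[[0, 0, 0, 0, 0, 0], [0, 0, 0, 0, 0, 0], [0, 0, 0, 0, 0, 0], [0, 0, 0, 0, 0, 0], [0, 0, 0, 0, 0, 0]]}' 40 20
python3 nudge.py '{"motion":[[0, 0, -0.02, 0, 0, 0], [0, 0, -0.05, 0, 0, 0], [0, 0, -0.05, 0, 0, 0], [0, 0, -0.05, 0, 0, 0], [0, 0, -0.05, 0, 0, 0]]}'
```

```text
clock: 8.65
eef_pos: [625.0, -154.8, 20.5]
eef_rot: [-3.136, -0.001, 1.523]
wrist_force: [-0.6, 0.3, 0.6]
finger_gap: 77.7
finger_force: 0.0
clock: 9.15
eef_pos: [628.2, -155.6, 25.2]
eef_rot: [3.14, 0.001, 1.524]
wrist_force: [-2.8, 0.3, 6.4]
finger_gap: 55.9
finger_force: 20.0
clock: 9.65
eef_pos: [627.4, -155.3, 43.3]
eef_rot: [-3.141, -0.0, 1.524]
wrist_force: [-0.3, 0.2, -2.0]
finger_gap: 56.0
finger_force: 20.0
```

```bash
for i in 1 2 3; do python3 nudge.py '{"motion":[[0, 0, 0, 0, 0, 0]]}' | grep -E "wrist|pos"; done
```

```text
eef_pos: [627.4, -155.3, 43.1]
wrist_force: [-0.8, 0.9, -0.6]
eef_pos: [627.4, -155.3, 43.1]
wrist_force: [-0.4, 0.1, -1.1]
eef_pos: [627.5, -155.4, 43.3]
wrist_force: [0.9, 0.1, -0.6]
```

Scaled: 18 mm is 0.045, 14 mm is 0.035.

```bash
python3 nudge.py '{"motion":[[0, 0, 0.02, 0, 0, 0], [0, 0, 0.035, 0, 0, 0], [0, 0, 0.045, 0, 0, 0], [0, 0, 0.045, 0, 0, 0]]}' |grep pos
python3 nudge.py '{"motion":[[0, 0, 0, 0, 0, 0], [0, 0, 0, 0, 0, 0], [0, 0, 0, 0, 0, 0], [0, 0, 0, 0, 0, 0]]}' 78 | grep -E "gap|wrist"
python3 nudge.py '{"motion":[[0, 0, -0.05, 0, 0, 0], [0, 0, -0.15, 0, 0, 0], [0, 0, -0.2375, 0, 0, 0]]}' | grep pos
python3 nudge.py '{"motion":[[-0.1025, -0.0625, 0, 0, 0, 0.0891], [-0.205, -0.125, 0, 0, 0, 0.1783], [-0.3075, -0.19, 0, 0, 0, 0.2674], [-0.41, -0.2525, 0, 0, 0, 0.3533], [-0.41, -0.2525, 0, 0, 0, 0.3533]]}' 78
python3 nudge.py '{"motion":[[0, 0, 0, 0, 0, 0], [0, 0, 0, 0, 0, 0]]}'
python3 -c "
from h import *
_,w=shot('wrist','w4')
z=w[...,2]; m=(abs(z-58)<5)&(abs(w[...,0]-518)<45)&(abs(w[...,1]+314)<45); q=w[m]; r=cv2.minAreaRect(q[:,:2].astype(np.float32)); print(m.sum(),np.median(q[:,2]),r)
print(tool([*r[0],22]))
_,w=shot('top','t3');z=w[...,2]
m=(abs(z-58)<5)&(abs(w[...,0]-628)<45)&(abs(w[...,1]+155)<45); print(m.sum(),np.median(w[m],0))
"
```

```text
eef_pos: [627.4, -155.4, 25.1]
wrist_force: [0.4, -1.4, 0.2]
finger_gap: 77.8
eef_pos: [627.5, -155.3, 121.9]
clock: 11.55
eef_pos: [516.2, -318.6, 120.7]
eef_rot: [3.141, 0.001, 0.959]
wrist_force: [0.6, 1.1, -0.4]
finger_gap: 77.8
finger_force: 0.0
clock: 11.75
eef_pos: [519.6, -313.6, 120.5]
eef_rot: [3.142, -0.0, 0.971]
wrist_force: [0.4, 0.6, 0.6]
finger_gap: 78.0
finger_force: 0.0
5685 58.1093644294435 ((518.2009887695312, -314.4521789550781), (55.93254852294922, 56.04771423339844), 55.757293701171875)
(array([-1.7, -0.7, 98.5]), array([ 3.142, -0.   ,  0.971]))
280 [ 625.86935084 -155.0715004    58.07098217]
```

Scaled: 98 mm is 0.245, 70 mm is 0.175.

```bash
python3 nudge.py '{"motion":[[-0.0043, -0.0018, 0.0875, 0, 0, 0], [-0.0043, -0.0018, 0.175, 0, 0, 0], [-0.0043, -0.0018, 0.245, 0, 0, 0], [-0.0043, -0.0018, 0.245, 0, 0, 0], [-0.0043, -0.0018, 0.245, 0, 0, 0]]}'|grep pos
python3 nudge.py '{"motion":[[0, 0, 0, 0, 0, 0], [0, 0, 0, 0, 0, 0], [0, 0, 0, 0, 0, 0], [0, 0, 0, 0, 0, 0], [0, 0, 0, 0, 0, 0]]}' 40 35
python3 nudge.py '{"motion":[[0, 0, -0.02, 0, 0, 0], [0, 0, -0.05, 0, 0, 0], [0, 0, -0.075, 0, 0, 0], [0, 0, -0.075, 0, 0, 0], [0, 0, -0.075, 0, 0, 0]]}'
python3 nudge.py '{"motion":[[0, 0, 0, 0, 0, 0]]}'
python3 -c "
from h import *
print(tool([559.5-25*.2607-.9654*63,109.5-25*.9654+.2607*63,170]))"
```

```text
eef_pos: [518.1, -315.0, 23.2]
clock: 12.85
eef_pos: [517.7, -315.6, 23.6]
eef_rot: [3.141, -0.0, 0.969]
wrist_force: [-2.3, 2.2, 7.4]
finger_gap: 55.9
finger_force: 35.0
clock: 13.35
eef_pos: [517.5, -315.5, 52.8]
eef_rot: [3.141, 0.0, 0.969]
wrist_force: [-0.2, 0.2, -4.3]
finger_gap: 55.9
finger_force: 35.0
clock: 13.45
eef_pos: [517.2, -315.3, 52.1]
eef_rot: [-3.141, 0.0, 0.969]
wrist_force: [0.3, -0.4, -4.2]
finger_gap: 55.8
finger_force: 35.0
(array([ 329.6, -256.9, -117.7]), array([-3.141,  0.   ,  0.969]))
```

Tin C weighs about 4.2 N, so it is the loaded one. I'll carry it to the case, with the fingers closing along case x.

Scaled: 134 mm is 0.335, -130 mm is -0.325, 0.57 rad is 0.3629.

```bash
python3 nudge.py '{"motion":[[0, 0, -0.1125, 0, 0, 0.0318], [0.075, -0.0575, -0.2, 0, 0, 0.1146], [0.155, -0.12, -0.275, 0, 0, 0.1974], [0.2425, -0.1875, -0.325, 0, 0, 0.2801], [0.335, -0.26, -0.325, 0, 0, 0.3629]]}'
python3 -c "
from h import *
print(tool([493.5,106.6,175]))"
```

```text
clock: 13.95
eef_pos: [508.2, -145.1, 185.2]
eef_rot: [3.139, -0.003, 0.393]
wrist_force: [0.7, 0.6, -4.2]
finger_gap: 55.5
finger_force: 35.0
(array([  82.7, -238.2,    9.7]), array([ 3.139e+00, -3.000e-03,  3.930e-01]))
```

Scaled: -231 mm is -0.5775, -184 mm is -0.46, 0.655 rad is 0.417.

```bash
python3 nudge.py '{"motion":[[0.04, -0.115, 0, 0, 0, 0.0828], [0.08, -0.23, 0, 0, 0, 0.1655], [0.12, -0.345, 0, 0, 0, 0.2483], [0.16, -0.46, 0, 0, 0, 0.331], [0.2, -0.5775, 0, 0, 0, 0.417]]}'
python3 nudge.py '{"motion":[[0, 0, 0, 0, 0, 0], [0, 0, 0, 0, 0, 0]]}'
python3 -c "
from h import *
print(tool([493.5,106.6,60]))
shot('wrist','w5')
p,w=shot('top','t5'); w=case(w); z=w[...,2]
roi=(abs(w[...,0])<70)&(abs(w[...,1])<100)&(z>70)&(z<95); q=w[roi];print('pack',cv2.minAreaRect(q[:,:2].astype(np.float32)))
"
```

```text
clock: 14.45
eef_pos: [491.8, 91.5, 182.3]
eef_rot: [3.142, 0.0, -0.247]
wrist_force: [1.6, 0.6, -3.7]
finger_gap: 55.9
finger_force: 35.0
clock: 14.65
eef_pos: [492.2, 90.3, 182.2]
eef_rot: [3.141, 0.001, -0.239]
wrist_force: [1.0, -0.3, -4.0]
finger_gap: 55.5
finger_force: 35.0
(array([ -2.5, -16.2, 122.2]), array([ 3.141e+00,  1.000e-03, -2.390e-01]))
pack ((11.362668991088867, -43.93418884277344), (84.55904388427734, 104.1936264038086), 4.018308639526367)
```

View pics/w5.png

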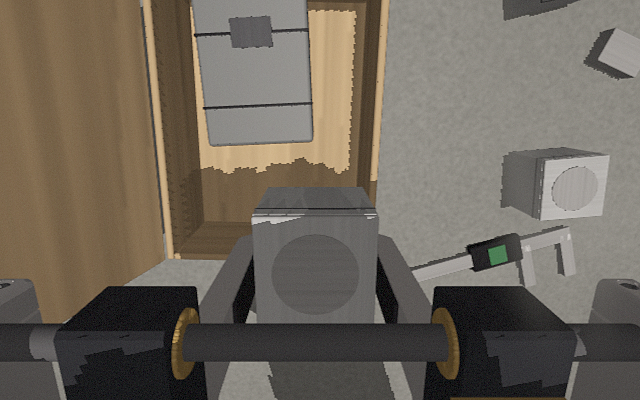

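Scaled: 105 mm is 0.2625, -2.5 mm is -0.0063, 0.025 rad is 0.0159.

```bash
python3 nudge.py '{"motion":[[-0.0063, -0.0413, 0, 0, 0, 0.0159], [-0.0063, -0.0413, 0.075, 0, 0, 0.0159], [-0.0063, -0.0413, 0.15, 0, 0, 0.0159], [-0.0063, -0.0413, 0.225, 0, 0, 0.0159], [-0.0063, -0.0413, 0.2625, 0, 0, 0.0159]]}'
python3 nudge.py '{"motion":[[0, 0, 0, 0, 0, 0]]}'
python3 -c "
from h import *
print(tool([493.5,106.6,30]), case(np.array(manip.read_state()['eef_pos'])))
p,w=shot('wrist'); w=case(w); z=w[...,2]
m=(abs(w[...,0])<70)&(abs(z-83)<6)&(w[...,1]<35)&(w[...,1]>-60); print('pack edge',np.percentile(w[m][:,1],[95,99,100]))"
```

```text
clock: 15.25
eef_pos: [493.1, 104.7, 75.0]
eef_rot: [3.14, 0.003, -0.268]
wrist_force: [-0.2, -0.2, -3.6]
finger_gap: 55.8
finger_force: 35.0
clock: 15.35
eef_pos: [493.0, 104.8, 75.5]
eef_rot: [3.14, 0.004, -0.268]
wrist_force: [0.6, 0.3, -3.4]
finger_gap: 55.8
finger_force: 35.0
(array([ 0.1, -1.9, 45.5]), array([ 3.14 ,  0.004, -0.268])) [-21.86201065  62.92834968  75.51161776]
pack edge [11.94869065 33.17834336 33.57557303]
```

Scaled: 42 mm is 0.105, 40 mm is 0.1.

```bash
python3 nudge.py '{"motion":[[0, -0.0025, 0.03, 0, 0, 0], [0, -0.0025, 0.06, 0, 0, 0], [0, -0.0025, 0.085, 0, 0, 0], [0, -0.0025, 0.1, 0, 0, 0], [0, -0.0025, 0.105, 0, 0, 0]]}'
python3 nudge.py '{"motion":[[0, 0, 0.0025, 0, 0, 0], [0, 0, 0.005, 0, 0, 0], [0, 0, 0.0075, 0, 0, 0], [0, 0, 0.0075, 0, 0, 0]]}'
```

```text
clock: 15.9
eef_pos: [493.9, 107.1, 34.7]
eef_rot: [3.141, 0.001, -0.267]
wrist_force: [0.5, 0.2, -3.4]
finger_gap: 55.7
finger_force: 35.0
clock: 16.3
eef_pos: [494.3, 107.1, 32.6]
eef_rot: [-3.141, -0.0, -0.267]
wrist_force: [0.1, 0.9, -3.5]
finger_gap: 55.9
finger_force: 35.0
```

Scaled: 3 mm is 0.0075, 2 mm is 0.005.

```bash
python3 nudge.py '{"motion":[[0, 0, 0.0025, 0, 0, 0], [0, 0, 0.005, 0, 0, 0], [0, 0, 0.0075, 0, 0, 0], [0, 0, 0.0075, 0, 0, 0]]}'
```

```text
clock: 16.7
eef_pos: [494.3, 107.1, 29.5]
eef_rot: [3.142, -0.0, -0.267]
wrist_force: [-0.6, -0.3, -2.9]
finger_gap: 55.9
finger_force: 35.0
```

Scaled: 0.6 mm is 0.0015.

```bash
python3 nudge.py '{"motion":[[0, 0, 0.0015, 0, 0, 0], [0, 0, 0.0015, 0, 0, 0]]}' |grep -E "pos|wrist"
python3 nudge.py '{"motion":[[0, 0, 0, 0, 0, 0], [0, 0, 0, 0, 0, 0], [0, 0, 0, 0, 0, 0]]}' 68
python3 nudge.py '{"motion":[[0, 0, -0.025, 0, 0, 0], [0, 0, -0.1, 0, 0, 0], [0, 0, -0.225, 0, 0, 0], [0, 0, -0.35, 0, 0, 0], [0, 0, -0.425, 0, 0, 0]]}'
python3 - <<'E'
from h import *
p,w=shot('top','t6'); w=case(w); z=w[...,2]
p,w2=shot('side','s6')
p,w=shot('wrist','w6'); w=case(w); z=w[...,2]
m=(abs(w[...,0]+20)<45)&(abs(w[...,1]-63)<42)&(z>52)&(z<76); q=w[m]
A=np.c_[q[:,:2],np.ones(len(q))]; print(m.sum(),cv2.minAreaRect(q[:,:2].astype(np.float32)),np.median(q[:,2]),np.linalg.lstsq(A,q[:,2],rcond=None)[0])
E
```

```text
eef_pos: [494.3, 107.1, 29.5]
wrist_force: [-4.0, -0.2, 6.7]
clock: 17.2
eef_pos: [494.4, 107.1, 29.0]
eef_rot: [-3.141, -0.0, -0.267]
wrist_force: [0.6, -0.6, -0.3]
finger_gap: 68.1
finger_force: 0.0
clock: 17.7
eef_pos: [494.9, 107.3, 203.6]
eef_rot: [-3.14, -0.004, -0.267]
wrist_force: [-0.1, -0.5, -0.2]
finger_gap: 68.2
finger_force: 0.0
3775 ((-20.021617889404297, 68.42533874511719), (89.3106460571289, 73.1545639038086), 0.009952169843018055) 64.0130914742511 [8.07162546e-04 2.05730454e-02 6.26115100e+01]
```

View pics/w6.png

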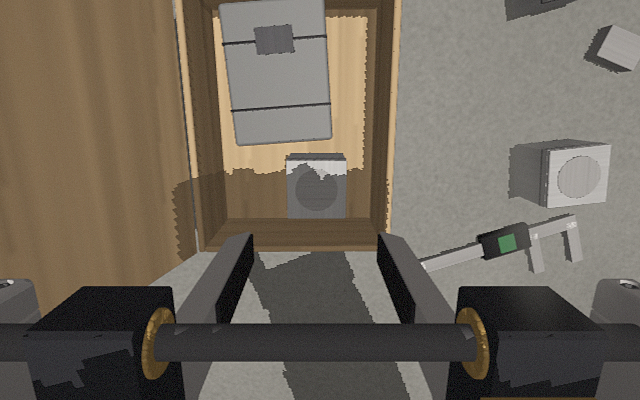

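The tin stands flat at (316,187), its top at 64 mm, clear of the pack. Next I'll go round the end of the lid and get behind it.

The rows are not in the units I measure in: shifts go in shares of 400 mm and turns go in shares of pi/2 rad. I convert before sending: -87 mm is -0.2175, -68 mm is -0.17, -0.7 rad is -0.4456.

```bash
python3 nudge.py '{"motion":[[-0.0425, 0, 0, 0, 0, -0.0891], [-0.085, 0, -0.025, 0, 0, -0.1783], [-0.1275, 0, -0.05, 0, 0, -0.2674], [-0.17, 0, -0.0625, 0, 0, -0.3565], [-0.2175, 0, -0.0625, 0, 0, -0.4456]]}' 0 30 |grep -E pos
python3 nudge.py '{"motion":[[0, 0, 0, 0, 0, -0.0955], [0, 0, 0, 0, 0, -0.191], [0, 0, 0, 0, 0, -0.2865], [0, 0, 0, 0, 0, -0.382], [0, 0, 0, 0, 0, -0.4711]]}' |grep -E "pos|rot"
python3 nudge.py '{"motion":[[0, 0, 0, 0, 0, -0.0859], [0, 0, 0, 0, 0, -0.0859], [0, 0, 0, 0, 0, -0.0859]]}'
python3 -c "
from h import *
print(case(np.array(manip.read_state()['eef_pos'])),tool([*(C+180*ex+150*ey),230]))"
```

```text
eef_pos: [409.5, 130.1, 223.5]
eef_pos: [409.8, 129.9, 222.8]
eef_rot: [-3.14, 0.001, 1.179]
clock: 19.15
eef_pos: [410.1, 130.0, 223.3]
eef_rot: [-3.14, 0.001, 1.304]
wrist_force: [-0.0, -0.1, 0.2]
finger_gap: 0.3
finger_force: 0.0
[-19.158699   149.62309634 223.27097064] (array([199.1,  -1. ,  -6.8]), array([-3.140e+00,  1.000e-03,  1.304e+00]))
```

Scaled: 200 mm is 0.5, 160 mm is 0.4.

```bash
python3 nudge.py '{"motion":[[0.1, 0, -0.02, 0, 0, 0], [0.2, 0, -0.03, 0, 0, 0], [0.3, 0, -0.03, 0, 0, 0], [0.4, 0, -0.03, 0, 0, 0], [0.5, 0, -0.03, 0, 0, 0]]}' |grep -E "pos|wrist"
python3 nudge.py '{"motion":[[0, 0, 0, 0, 0, 0], [0, 0.1, 0, 0, 0, 0], [0, 0.2, 0, 0, 0, 0], [0, 0.25, 0, 0, 0, 0], [0, 0.25, 0, 0, 0, 0]]}'
python3 - <<'E'
from h import *
print(case(np.array(manip.read_state()['eef_pos'])))
_,w=shot('side'); w=case(w).reshape(-1,3)
for z in range(110,265,25):
    k=w[(abs(w[:,2]-z)<6)&(abs(w[:,1]+40)<40)&(w[:,0]>70)&(w[:,0]<200)]; print(z,len(k),np.median(k[:,0]) if len(k) else '')
E
```

```text
eef_pos: [462.3, 324.8, 235.4]
wrist_force: [1.0, -1.6, 0.9]
clock: 20.15
eef_pos: [560.4, 295.5, 234.7]
eef_rot: [-3.141, 0.001, 1.303]
wrist_force: [-0.1, 0.7, -0.1]
finger_gap: 0.7
finger_force: 0.0
[179.74763855  47.64093129 234.65437367]
110 77 93.46038341183001
135 82 100.23038501759939
160 91 107.34697000187312
185 86 113.80246709083733
210 95 120.83194149691245
235 96 127.27348679828648
260 57 134.11726250304775
```

Scaled: -78 mm is -0.195, -65 mm is -0.1625.

```bash
python3 nudge.py '{"motion":[[-0.05, 0, -0.005, 0, 0, 0], [-0.0875, 0, -0.01, 0, 0, 0], [-0.125, 0, -0.015, 0, 0, 0], [-0.1625, 0, -0.0175, 0, 0, 0], [-0.195, 0, -0.0175, 0, 0, 0]]}' |grep -E "pos|wrist|force"
python3 nudge.py '{"motion":[[-0.0375, 0, -0.005, 0, 0, 0], [-0.075, 0, 0, 0, 0, 0], [-0.105, 0, 0.0075, 0, 0, 0], [-0.1375, 0, 0.0175, 0, 0, 0], [-0.1375, 0, 0.0175, 0, 0, 0]]}'
python3 - <<'E'
from h import *
print(case(np.array(manip.read_state()['eef_pos'])))
_,w=shot('side'); w=case(w).reshape(-1,3)
for z in range(110,265,25):
    k=w[(abs(w[:,2]-z)<6)&(abs(w[:,1]+60)<30)&(w[:,0]>-10)&(w[:,0]<200)]; print(z,len(k),np.median(k[:,0]) if len(k) else '')
E
```

```text
eef_pos: [538.2, 220.9, 243.5]
wrist_force: [0.1, 1.5, 0.4]
finger_force: 0.8
clock: 21.2
eef_pos: [523.9, 167.3, 235.3]
eef_rot: [-3.141, 0.001, 1.307]
wrist_force: [-0.3, 1.1, 0.5]
finger_gap: 0.5
finger_force: 0.0
[ 46.47348918  49.44770287 235.25215539]
110 29 80.9403303916623
135 29 71.08128126536118
160 30 60.24534040989594
185 33 49.70681572821021
210 34 39.23048387427923
235 40 27.96985238742285
260 5 26.606445922399637
```

Scaled: -61 mm is -0.1525, -51 mm is -0.1275.

```bash
python3 nudge.py '{"motion":[[-0.035, 0, 0.015, 0, 0, 0], [-0.065, 0, 0.03, 0, 0, 0], [-0.0975, 0, 0.05, 0, 0, 0], [-0.1275, 0, 0.0725, 0, 0, 0], [-0.1525, 0, 0.1, 0, 0, 0]]}' |grep -E "pos|wrist|force"
python3 nudge.py '{"motion":[[-0.025, 0, 0.0275, 0, 0, 0], [-0.045, 0, 0.06, 0, 0, 0], [-0.065, 0, 0.0925, 0, 0, 0], [-0.0775, 0, 0.125, 0, 0, 0], [-0.0875, 0, 0.1575, 0, 0, 0]]}'|grep -E "pos|wrist|force"
python3 nudge.py '{"motion":[[-0.0075, 0, 0.03, 0, 0, 0], [-0.0125, 0, 0.055, 0, 0, 0], [-0.015, 0, 0.07, 0, 0, 0], [-0.015, 0, 0.0775, 0, 0, 0], [-0.015, 0, 0.08, 0, 0, 0]]}'
```

```text
eef_pos: [508.2, 108.9, 195.2]
wrist_force: [0.5, -1.0, 1.0]
finger_force: 0.4
eef_pos: [499.1, 75.5, 131.8]
wrist_force: [-0.0, 0.1, 1.4]
finger_force: 0.3
clock: 22.75
eef_pos: [497.8, 70.4, 100.8]
eef_rot: [-3.141, 0.0, 1.308]
wrist_force: [-0.7, 0.3, 1.6]
finger_gap: 0.4
finger_force: 0.9
```

Scaled: 3 mm is 0.0075, 2 mm is 0.005.

```bash
python3 nudge.py '{"motion":[[0, 0, 0.0025, 0, 0, 0], [0, 0, 0.005, 0, 0, 0], [0, 0, 0.0075, 0, 0, 0], [0, 0, 0.0075, 0, 0, 0]]}'|grep -E "pos|wrist|force"
python3 nudge.py '{"motion":[[0, 0, -0.1, 0, 0, 0], [0, 0, -0.2, 0, 0, 0], [0, -0.1, -0.275, 0, 0, 0], [0, -0.2, -0.275, 0, 0, 0], [0, -0.3, -0.275, 0, 0, 0]]}'
python3 - <<'E'
from h import *
p,w=shot('top','t7'); 
im=cv2.imread('pics/t7.png')[100:300,150:510]; cv2.imwrite('pics/t7c.png',cv2.resize(im,None,fx=2.2,fy=2.2))
p,ws=shot('side','s7')
for n,a in(('top',w),('side',ws)):
    w0=a; a=case(a); m=(abs(a[...,0])<80)&(abs(a[...,1]+20)<85)&(a[...,2]>60)&(a[...,2]<118); q=a[m]
    print(n,m.sum(),np.median(q[:,2]),np.linalg.lstsq(np.c_[q[:,:2],np.ones(len(q))],q[:,2],rcond=None)[0])
    for c in((441,-136),(627,-155)):
        m=(abs(w0[...,2]-58)<5)&(abs(w0[...,0]-c[0])<45)&(abs(w0[...,1]-c[1])<45); print(m.sum(),np.median(w0[m],0))
E
```

```text
eef_pos: [498.1, 70.4, 100.3]
wrist_force: [-13.7, -2.3, 26.4]
finger_force: 13.3
clock: 23.65
eef_pos: [380.9, 101.8, 208.8]
eef_rot: [3.14, -0.001, 1.308]
wrist_force: [0.4, -0.1, -0.5]
finger_gap: 0.3
finger_force: 0.0
top 2861 100.22417637545618 [-1.23478443e-03  3.62277860e-03  1.00339781e+02]
296 [ 439.95217666 -136.41102301   57.88120024]
281 [ 626.07945752 -155.18952283   57.97303838]
side 1941 100.37812649336058 [-4.10360776e-04 -1.05689674e-03  1.00418013e+02]
378 [ 442.05662428 -137.56507164   57.69646347]
327 [ 627.80210302 -155.55453808   57.70553895]
```

View pics/t7c.png

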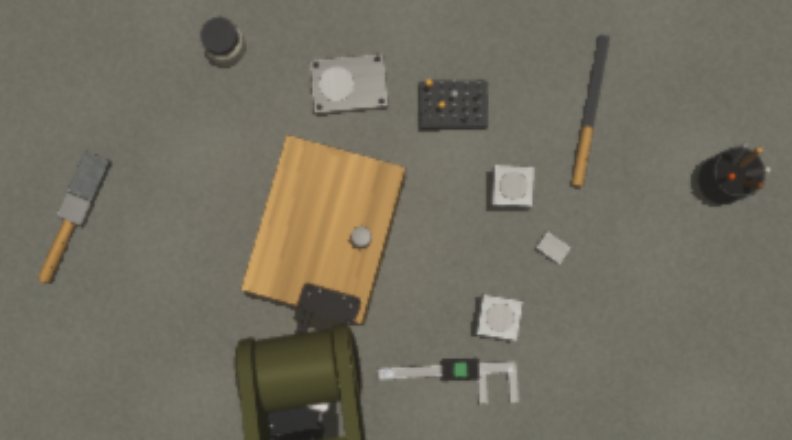

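The lid is shut flat, with its face at 100.3 mm and level. The two light tins stand at (512,186) and (499,318), and the bystanders haven't moved. I'm handing the job in.

```bash
python3 -c "
from cell import manip
print(manip.sign_off())"
```

```text
the job is handed in; nothing more can be done
None
```

The job is handed in, with no verdict shown: the pack lies flat in the case, the loaded tin (tin C as I labelled them, about 4.2 N when lifted) stands beside it, the lid measured flat shut, and the two light tins stand on the bench.

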